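# Dock the fairground module and open the fair

## Robot

A 7-joint arm with a two-finger parallel gripper is mounted at the origin on the work surface. World frame = base frame: x ahead of the robot, y to its left, z up, the work surface at z = 0. Lengths are in m, angles in rad, forces in N, time in s.
With the tool pointing down it reaches from about 0.375 to 0.925 m from the base axis. Payload 3.1 kg.
Tool frame: the origin (TCP) lies between the finger pads; the fingertips stand 19 mm ahead of it and the grasp point (between the pads) is the TCP; z points along the fingers, y is the line along which they close (so a half turn about z gives the same grasp; the last joint's range is limited). The gripper opens to 85 mm and grips with 20 to 120 N. Pads are 22 mm wide; open, the fingers measure 114 mm over their backs; the gripper's body (76 mm by 85 mm) begins 54 mm behind the grasp point. The pads swing forward as they close: fully open they stand 13 mm farther back than shut.
Start: joints at [-1.354, 0.383, 0.044, 1.598, -0.018, 1.161, -0.05], TCP at [0.201, 0.618, 0.25] pointing down, gripper open.
Joint ranges: [-2.61, 2.61], [-0.41, 2.15], [-1.48, 1.57], [0, 2.5], [-1.57, 4.71], [0.05, 1.97], [-2.85, 2.85]. Speed limits (rad/s): [2.79, 2.79, 3.14, 3.14, 3.14, 3.14, 3.14].

## Interface

Orientations are given as a unit quaternion [x, y, z, w].
In Python, from bench import move_ptp, movel, move_j, move_gripper, pause, inverse_kinematics, read_camera, camera_params, MotionError, sign_off, look_for, tip_of, read_time_s, read_qpos, read_joint_vel, read_effort, read_eef_pos, read_tcp_rot, read_ft_force, read_ft_torque, read_finger_gap, read_grasp_force gives the robot as it stands. Calls block until the motion is done:
- move_ptp(position, orientation): joint-space move of the TCP to a pose.
- movel(position, orientation=None, speed=0.15): straight line of the TCP; orientation=None keeps the orientation; speed is the mean speed in m/s.
- move_j(angles): joint-space move.
- move_gripper(opening, effort=None): finger opening in m; effort is the grip in N (None keeps the last); returns when the fingers have stopped.
- pause(seconds).
- inverse_kinematics(position, orientation): joint angles nearest the present ones, or None.
- read_camera(name): name is "scene" or "top" or "wrist"; returns the picture (420x560x3 uint8, red, green, blue); there is no depth.
- camera_params(name): a dict with "K" (3x3 intrinsics, pixels), "dist_coeffs" ([k1, k2, p1, p2, k3] as OpenCV has them; the pictures are not rectified), "camera_from_world" (4x4, takes a point from world to camera coordinates). Camera axes: x right, y down, z forward; pixel columns grow to the right and rows downward; lengths in m; the calibration is good to about 2 mm. A picture is of the moment at which its call begins: read the wrist's pose just before it. camera_params takes no time and is no camera call; for the wrist camera it gives the pose at the moment of the call.
A pose or a line that the arm cannot do raises MotionError and nothing moves.
- sign_off(): hands the job in; it is judged then, once.
Trained networks look in the newest picture that a camera, given by its name, has taken for a name from the list of things; names that differ only in an ending like _2 or _b are one class to them, and where a whole thing is asked for, a point or a joint stands for the part that bears it (a point fixed in the world has none). Each returns a list of dicts, best first, with "confidence" (0 to 1); they miss things now and then, are a little off and sometimes report something else, mostly with a low value. They report only what shows in the picture. A call takes as long as a camera call.
- look_for(camera, name): "at" ([column, row] in pixels, amid what is visible of it).
- tip_of(camera, name): "at" ([column, row] in pixels: a listed point, or the origin of a listed thing).
Readings, each from a call of its own:
- read_time_s(): time.
- read_qpos(): joint angles.
- read_joint_vel(): joint speeds.
- read_effort(): joint torques, N m.
- read_eef_pos(): TCP position.
- read_tcp_rot(): TCP orientation.
- read_ft_force(): force on the tool from outside, world axes, zero at the start.
- read_ft_torque(): the same for the moment, N m.
- read_finger_gap(): finger opening in m.
- read_grasp_force(): force on a finger pad.
Only numpy, scipy, OpenCV 4.12 (cv2) and the standard library are available. Lean on these libraries where they do the work, as an engineer would, in place of code of your own. Each camera call takes 0.05 s, during which the arm holds its last target. There are 200 camera calls.

## Task

Ease the heavy fairground module forward against the edge of the model railway layout by pushing its two black rear bumpers in turn, a little at a time and never pressing on the delicate case itself or letting it swing more than about 15 degrees out of line with the layout, until its whole front is flush with the edge and its ends line up with the yellow marks. Then stand every striped stall upright on the module's green lawns, and after that twist the starter key clockwise to its stop and let it spring back. Last, tilt the red-balled joystick well over towards the yellow arrow, hold it there for about two seconds and let it go, with the trains and the other things on the table left where they are.

Things in the scene. Friction and masses are not known exactly. Their poses are not given: they have to be found in the camera images.
- layout: Fixed edge of the model railway, 130 x 500 x 50 mm high, green face, trains on top. Origin: on the table, middle of its near (docking) face; +x into the layout, square to that face, +y left along it. Yellow marks on the face at y = +145 and -145 mm show where the module's ends belong (20 mm off is still good). Place and yaw vary a little.
- module: Heavy loose module, 1.8 kg (+-20 %), 140 (x) by 290 mm (y), sliding flat on the table; 5 to 18 N at a bumper moves it. Origin: underside centre; +x forward to the layout, +y left. Pushing the left bumper turns it clockwise from above, the right one the other way. At the start its front is 90 to 120 mm from the layout, up to 8 mm off sideways and 5 degrees out of line.
- case: Delicate part of the module, all but bumpers and steel base; same frame. Blue box, glass at the rear, deck 50 mm above the table; carousel in the middle, 45 mm radius, 50 mm high over the deck; two green lawns 134 (x) by 90 mm (y) centred at y = +97 and -97 mm, fenced 8 mm high all round (two stalls fit on each, at x = +35 and -35). Robot must not press on it; stalls may.
- bumper_left (a point): Centre of the rear face of the left black rubber bumper, 27 mm above the table, at x = -82, y = +125 mm in the module's frame. The bumper is 40 mm wide (y), 42 mm high (6 to 48 mm above the table) and stands 12 mm out from the case's rear face.
- bumper_right (a point): The same for the right bumper, at x = -82, y = -125 mm in the module's frame.
- key (a joint): Turn of the starter key in rad: 0 at rest, grows clockwise seen from above, up to the stop at 1.0. A light spring (0.02 to 0.10 N m) brings it back to 0 when let go.
- key_grip (a point): On the vertical axis of the key, 82 mm above the table, at the height to grip. The key's black flat grip is 34 mm long (the point's x axis), 12 mm thick (its y axis), from 63 to 97 mm above the table; it turns with the key. The key sits on a fixed grey box, 80 x 80 x 50 mm, whose place and yaw vary.
- joy_pivot (a point): Pivot of the joystick, at the middle of the top of its fixed black box (80 x 80 x 45 mm), 45 mm above the table. Its +x axis is the direction of the yellow arrow on the box; yaw varies.
- stick_tilt (a joint): Tilt of the stick in rad: 0 upright, positive towards the yellow arrow, stops at +0.45 and -0.45. Well over means beyond 0.3. Spring-centred, 0.45 N m per rad (about 3 N at the ball when well over).
- stick_side (a joint): Sideways tilt of the stick in rad (about the arrow's direction), stops at +0.45 and -0.45, spring-centred alike; keep it near 0, within 0.15, while holding the stick over.
- stick_ball (a point): Centre of the stick's red ball, 26 mm in diameter, 70 mm above the pivot when upright; the steel stick below it is 10 mm thick.
- stall1_mid (a point): Centre (25 mm above its base) of the red-and-white striped market stall, a solid block 44 x 44 x 50 mm high, 70 g, upright z axis, sides along its x and y axes. Two to four stalls are present; absent ones give None.
- stall2_mid (a point): Centre (25 mm above its base) of the blue-and-white striped market stall, a solid block 44 x 44 x 50 mm high, 70 g, upright z axis, sides along its x and y axes. Two to four stalls are present; absent ones give None.
- stall3_mid (a point): Centre (25 mm above its base) of the yellow-and-white striped market stall, a solid block 44 x 44 x 50 mm high, 70 g, upright z axis, sides along its x and y axes. Two to four stalls are present; absent ones give None.
- stall4_mid (a point): Centre (25 mm above its base) of the orange-and-white striped market stall, a solid block 44 x 44 x 50 mm high, 70 g, upright z axis, sides along its x and y axes. Two to four stalls are present; absent ones give None.
- locomotive: Black model steam locomotive, 130 mm long, on the layout's track; leave alone. Origin underside centre.
- coach1: Yellow coach on the track, 120 mm; leave alone. Origin underside centre.
- coach2: Red coach on the track, 120 mm; leave alone. Origin underside centre.
- paint_jar: Small paint jar, 40 mm wide, 45 mm high; leave alone. Origin underside centre.
- mug: Blue mug, 76 mm wide, 85 mm high; leave alone. Origin underside centre.
- screwdriver: Screwdriver lying on the table; leave alone. Origin underside centre.
- wood_block: Wooden block 50 x 90 x 35 mm; leave alone. Origin underside centre.
- tree_box: Cardboard box 80 (x) by 120 mm (y) with model trees; leave alone. Origin underside centre.

How it is judged:
By the outcome, as a careful person would: the job done as asked, in the order asked, and still so for the second after the job is handed in, with the robot touching nothing.
Of stall1, stall2, stall3, stall4 only 2 to 4 are there at a start; the rules pass over those that are not, and their reading is None.
At some moment in a run one of stall1, stall2, stall3, stall4 may be knocked a few centimetres aside while the robot is not near it.
It also fails if it takes over 210 s, if anything falls off the work surface, if the arm or the gripper's body presses on something with over 40 N, if the wrist force passes 120 N, or if a joint passes its speed limit or range.

## Working session

There is one attempt and no reset: what is moved stays moved. The work goes in short steps, each a Python script; the robot and the scene stay as the last script left them, time stands still between calls to the robot, and variables do not carry over. Pictures are saved under pics/ and viewed, at most 14 in all, crops included, and the job is handed in when it is done.

```bash
ls; mkdir -p pics
python3 - <<'E'
from bench import *
import cv2,numpy as np
for n in ("scene","top"):
    im=read_camera(n); cv2.imwrite(f"pics/{n}0.png",im[:,:,::-1])
    p=camera_params(n); T=np.linalg.inv(p["camera_from_world"]); print(n,p["K"][0][0],T[:3,3].round(3),T[:3,2].round(3),p["dist_coeffs"])
print(read_time_s(),read_eef_pos(),read_tcp_rot(),read_ft_force())
E
```

```text
pics
scene 517.5919162045855 [1.151 0.803 1.417] [-0.342 -0.48  -0.808] [-0.11719507  0.          0.          0.          0.        ]
top 408.39739433634696 [ 0.293 -0.006  1.465] [ 0.219 -0.001 -0.976] [-0.03284485  0.          0.          0.          0.        ]
0.1 [0.20102141 0.61727024 0.24899815] [ 1.56697355e-01  9.87645928e-01 -1.20348014e-03 -1.07059801e-04] [0.33087169 0.74105814 0.17100164]
```

View pics/top0.png

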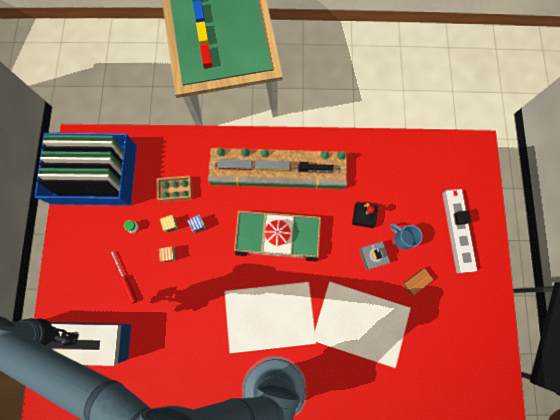

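View pics/scene0.png

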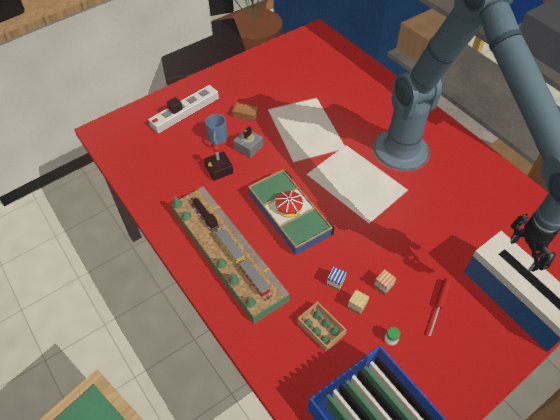

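The top view shows the layout at (278,168), the module at (278,235), three stalls (yellow, blue and orange at (168,223), (197,222), (167,254)), the key box at (375,254) and the joystick at (365,214). There is no red stall.

```bash
cat > h.py <<'E'
from bench import *
import cv2, numpy as np
from scipy.spatial.transform import Rotation as R
def ray(cam,px,p=None):
    p=p or camera_params(cam)
    u=cv2.undistortPoints(np.array([[px]],float),np.array(p["K"],float),np.array(p["dist_coeffs"],float))[0,0]
    T=np.linalg.inv(np.array(p["camera_from_world"])); return T[:3,3],T[:3,:3]@np.array([u[0],u[1],1])
def at_z(cam,px,z,p=None):
    o,d=ray(cam,px,p); return (o+d*(z-o[2])/d[2])[:2]
def proj(cam,P,p=None):
    p=p or camera_params(cam); T=np.array(p["camera_from_world"])
    return cv2.projectPoints(np.array(P,float).reshape(-1,1,3),cv2.Rodrigues(T[:3,:3])[0],T[:3,3],np.array(p["K"],float),np.array(p["dist_coeffs"],float))[0][:,0]
def down(yaw):
    "tool down; tool y axis along world angle yaw+90deg (tool x along yaw), i.e. fingers close across yaw"
    return (R.from_euler('z',yaw)*R.from_euler('x',np.pi)).as_quat()
def snap(cam,name=None,box=None,s=1):
    p=camera_params(cam); im=read_camera(cam)
    if name:
        c=im if box is None else im[box[1]:box[3],box[0]:box[2]]
        cv2.imwrite(f"pics/{name}.png",cv2.resize(c,None,fx=s,fy=s,interpolation=cv2.INTER_CUBIC)[:,:,::-1])
    return im,p
E
python3 - <<'E'
from h import *
Z=dict(layout=0,module=0,bumper_left=.027,bumper_right=.027,key_grip=.082,joy_pivot=.045,stick_ball=.115,stall1_mid=.025,stall2_mid=.025,stall3_mid=.025,stall4_mid=.025,paint_jar=0,mug=0,wood_block=0,tree_box=0,screwdriver=0)
for c in("top","scene"):
    read_camera(c)
    for n,z in Z.items():
        print(c,n,[(np.round(d["at"],1).tolist(),round(d["confidence"],2),at_z(c,d["at"],z).round(3).tolist()) for d in tip_of(c,n)[:2]])
snap("top","topcrop",(150,130,440,300),2.7)
E
```

```text
top layout [([275.4, 187.9], 0.85, [0.706, 0.01])]
top module [([271.8, 238.0], 0.94, [0.518, 0.02])]
top bumper_left [([239.5, 253.2], 0.89, [0.458, 0.132])]
top bumper_right [([310.5, 260.2], 0.77, [0.436, -0.118]), ([313.2, 167.8], 0.69, [0.777, -0.129])]
top key_grip [([378.4, 257.1], 0.66, [0.444, -0.345])]
top joy_pivot [([366.2, 215.2], 0.79, [0.597, -0.316]), ([195.6, 224.3], 0.65, [0.556, 0.289])]
top stick_ball [([369.1, 209.3], 0.6, [0.603, -0.311])]
top stall1_mid [([197.3, 225.6], 0.59, [0.555, 0.287]), ([369.1, 210.1], 0.56, [0.62, -0.331])]
top stall2_mid [([198.9, 225.6], 0.71, [0.555, 0.281]), ([177.6, 186.2], 0.65, [0.701, 0.368])]
top stall3_mid [([167.8, 220.5], 0.76, [0.572, 0.395]), ([375.4, 255.5], 0.66, [0.456, -0.348])]
top stall4_mid [([165.4, 256.8], 0.62, [0.441, 0.394])]
top paint_jar [([134.6, 226.0], 0.68, [0.555, 0.522]), ([196.4, 223.5], 0.34, [0.567, 0.296])]
top mug [([401.8, 240.2], 0.59, [0.515, -0.452])]
top wood_block [([414.5, 281.6], 0.61, [0.367, -0.49])]
top tree_box [([178.1, 189.2], 0.64, [0.696, 0.372])]
top screwdriver [([124.2, 283.7], 
[... 445 characters left out ...]
t [([217.6, 164.9], 0.71, [0.614, -0.302])]
scene stick_ball [([216.2, 149.0], 0.59, [0.606, -0.31])]
scene stall1_mid [([217.7, 161.9], 0.64, [0.598, -0.33])]
scene stall2_mid [([337.2, 278.8], 0.82, [0.559, 0.289]), ([216.4, 162.1], 0.19, [0.602, -0.332])]
scene stall3_mid [([359.0, 303.7], 0.53, [0.561, 0.393]), ([203.3, 217.3], 0.48, [0.767, -0.151])]
scene stall4_mid [([384.6, 282.7], 0.61, [0.451, 0.386])]
scene paint_jar []
scene mug [([218.6, 138.7], 0.96, [0.522, -0.449])]
scene wood_block [([244.1, 117.7], 0.56, [0.38, -0.486])]
scene tree_box [([321.5, 327.3], 0.77, [0.689, 0.377])]
scene screwdriver [([438.1, 309.8], 0.86, [0.372, 0.545]), ([216.1, 141.1], 0.35, [0.536, -0.444])]
```

View pics/topcrop.png

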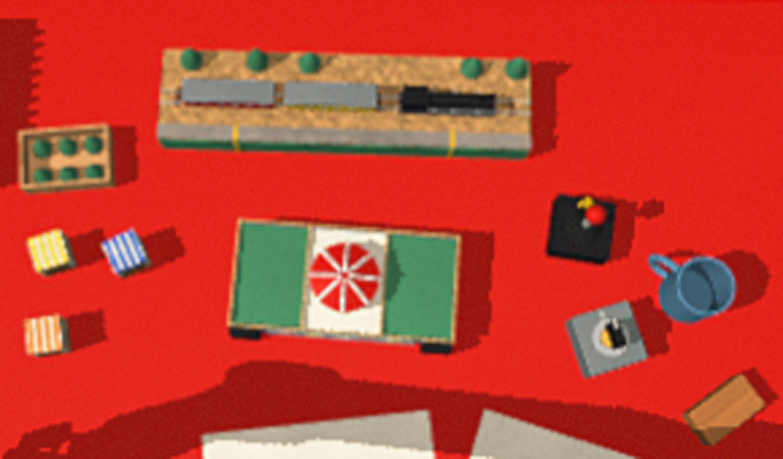

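The crop shows the same layout, and the marks are visible on the layout face at crop (236,135) and (452,140). I'll look from close by with the wrist camera.

Run:
```python
from h import *
for yaw in (0,np.pi):
  for P in ((.42,.13,.05),(.42,-.12,.05),(.55,.11,.05),(.55,-.12,.05),(.5,0,.4)):
    q=inverse_kinematics(P,down(yaw)); print(yaw,P,None if q is None else np.round(q,2))
move_ptp((.50,0,.40),down(np.pi))
im,p=snap("wrist","w1")
T=np.linalg.inv(p["camera_from_world"]); print(T[:3,3],T[:3,2],p["K"][0][0],read_time_s())
for n,z in dict(layout=0,module=0,bumper_left=.027,bumper_right=.027).items(): print(n,[(np.round(d["at"],1).tolist(),round(d["confidence"],2),at_z("wrist",d["at"],z,p).round(3).tolist()) for d in tip_of("wrist",n)[:2]])
```

```text
0 (0.42, 0.13, 0.05) [-0.97  0.36  0.65  2.25 -0.37  0.63 -1.63]
0 (0.42, -0.12, 0.05) [-0.49  0.39  0.76  2.26 -0.45  0.64 -0.97]
0 (0.55, 0.11, 0.05) [-0.8   0.57  0.65  1.97 -0.49  0.76 -1.44]
0 (0.55, -0.12, 0.05) [-0.63  0.74  0.99  1.98 -0.81  0.89 -0.77]
0 (0.5, 0, 0.4) [-0.89 -0.05  0.79  1.78  0.04  1.4  -1.67]
3.141592653589793 (0.42, 0.13, 0.05) [-0.71  0.32  0.34  2.24 -0.18  0.61  1.34]
3.141592653589793 (0.42, -0.12, 0.05) [-0.4   0.36  0.65  2.26 -0.37  0.63  2.1 ]
3.141592653589793 (0.55, 0.11, 0.05) [-0.55  0.5   0.34  1.96 -0.24  0.72  1.5 ]
3.141592653589793 (0.55, -0.12, 0.05) [-0.36  0.56  0.61  1.96 -0.46  0.76  2.09]
3.141592653589793 (0.5, 0, 0.4) [-0.82 -0.04  0.73  1.77  0.03  1.4   1.47]
[4.23128906e-01 2.16091741e-04 5.22697737e-01] [ 2.99268952e-01  5.68596304e-05 -9.54168796e-01] 335.15051095648784 4.3917
layout [([276.8, 272.2], 0.77, [0.701, -0.002]), ([195.7, 322.1], 0.56, [0.802, -0.15])]
module [([36.4, 244.2], 0.74, [0.648, -0.406]), ([273.0, 176.0], 0.68, [0.531, -0.008])]
bumper_left [([370.0, 124.2], 0.77, [0.45, 0.131])]
bumper_right [([191.9, 113.7], 0.93, [0.436, -0.123])]
```

View pics/w1.png

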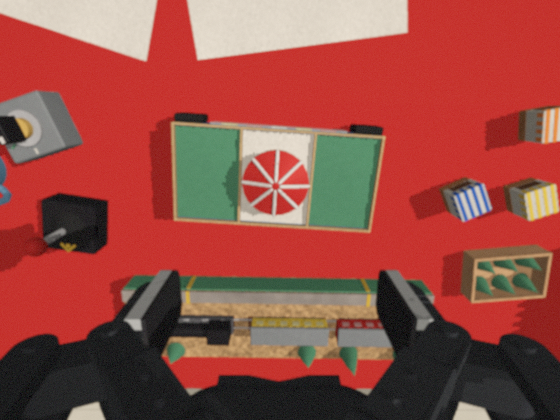

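The wrist view shows the module fence corners at (172,122), (385,136), (371,232), (174,222). The layout's bottom line is near row 278, and the marks are near (190,285) and (366,287).

Run:
```python
from h import *
im=cv2.imread("pics/w1.png")
p=camera_params("wrist")
for px in ((172,122),(385,136),(371,232),(174,222)): print(px,at_z("wrist",px,.058,p).round(4))
for px in ((130,278),(410,281)): print("face bottom",at_z("wrist",px,0,p).round(4))
for px in ((130,291),(410,294)): print("face top",at_z("wrist",px,.05,p).round(4))
h=cv2.cvtColor(im,cv2.COLOR_BGR2HSV)
m=cv2.inRange(h,(22,150,120),(34,255,255))[270:310,150:400]
n,l,s,c=cv2.connectedComponentsWithStats(m)
for i in range(1,n):
  if s[i][4]>8: print("yellow",s[i],c[i]+[150,270])
c=cv2.resize(im[110:310,110:450],None,fx=2.3,fy=2.3,interpolation=cv2.INTER_CUBIC); cv2.imwrite("pics/w1c.png",c)
```

```text
(172, 122) [ 0.4456 -0.1435]
(385, 136) [0.464  0.1439]
(371, 232) [0.6035 0.1365]
(174, 222) [ 0.5878 -0.1542]
face bottom [ 0.7118 -0.2594]
face bottom [0.7176 0.2292]
face top [ 0.7074 -0.2377]
face top [0.7128 0.2099]
yellow [37 11  6  7 15] [189.4 284.4]
yellow [214  11   5  10  17] [365.76470588 286.29411765]
yellow [36 22  3 11 22] [187.40909091 296.63636364]
yellow [217  25   3  11  23] [368. 300.]
```

View pics/w1c.png

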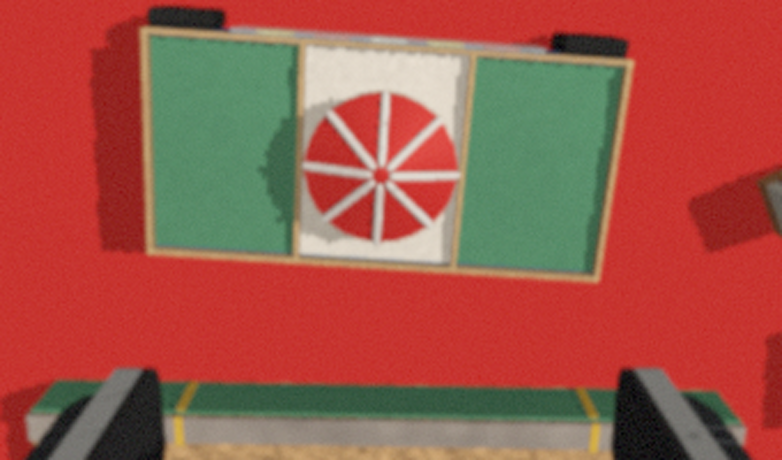

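Run:
```python
from h import *
for px,z in (((188,291),.05),((367,293),.05),((195.7,277),0),((360.9,280),0)): print(at_z("wrist",px,z).round(4))
# edge of face along bottom by subpixel: red/green transition
im=cv2.imread("pics/w1.png").astype(int)
pts=[]
for c in range(200,360,8):
    col=im[265:290,c,2]; k=np.argmax(col<110); pts.append(at_z("wrist",(c,265+k-.5),0))
pts=np.array(pts); print(np.polyfit(pts[:,1],pts[:,0],1))
```

```text
[ 0.7076 -0.1453]
[0.7111 0.141 ]
[ 0.71  -0.145]
[0.7158 0.1434]
[0.01813087 0.71100861]
```

Layout: (0.710, -0.002), yaw about -0.014. Module: (0.525, -0.004), yaw about -0.059. Next I'll write the alternating push and start with the right bumper.

```bash
cat > push.py <<'E'
from h import *
import json
LO=np.array([.710,-.002]); LY=-.014; Z=.045
n=np.array([np.cos(LY),np.sin(LY)]); t=np.array([-n[1],n[0]])
W=lambda u,v: np.append(LO+u*n+v*t,Z)      # layout frame -> world
Q=down(np.pi+LY)
def F(): return -float(np.dot(np.array(read_ft_force())[:2],n))
class P:
    """tracks TCP-contact positions uL,uR (layout frame x of TCP when touching) """
    def __init__(s): s.u,s.v=json.load(open("st.json"))
    def save(s): json.dump([s.u,s.v],open("st.json","w"))
    def yaw(s): return (s.u['R']-s.u['L'])/.25   # ccw positive
    def goto(s,side):
        tgt=s.u[side]-.012; cur=np.dot(np.array(read_eef_pos())[:2]-LO,n); cv=np.dot(np.array(read_eef_pos())[:2]-LO,t)
        b=min(cur-.012,tgt)
        movel(W(b,cv),speed=.2); movel(W(b,s.v[side]),speed=.3)
        if tgt-b>.004: movel(W(tgt,s.v[side]),speed=.2)
    def touch(s,side,maxd=.035):
        f0=F(); u=s.u[side]-.012; end=u+maxd
        while u<end:
            u+=.0025; movel(W(u,s.v[side]),speed=.05)
            if F()-f0>2.5: break
        else: raise SystemExit("no contact")
        s.u[side]=u; return f0
    def stroke(s,side,d,fmax=25,step=.008):
        s.goto(side); f0=s.touch(side); y0=s.yaw(); u=s.u[side]; end=u+d; fs=[]
        while u<end-1e-4:
            u+=min(step,end-u); movel(W(u,s.v[side]),speed=.05); fs.append(round(F()-f0,1))
            if fs[-1]>fmax: break
        s.u[side]=u; o='R' if side=='L' else 'L'
        s.u[o]-=.32*(u-(end-d)); s.save()
        print(side,"touch yaw %.1f deg"%np.degrees(y0),"end est %.1f"%np.degrees(s.yaw()),"u",{k:round(a,4) for k,a in s.u.items()},"F",fs,"t",round(read_time_s(),1),flush=True)
        return fs
E
python3 - <<'E'
from push import *
import json
g=.013
bR=np.array([.4358,-.124])-LO; bL=np.array([.4505,.1256])-LO
json.dump([{'R':float(bR@n)-g,'L':float(bL@n)-g},{'R':float(bR@t),'L':float(bL@t)}],open("st.json","w"))
move_gripper(0,40)
s=P(); b=W(s.u['R']-.025,s.v['R'])
print(b,s.u,s.v)
move_ptp(b+[0,0,.12],Q); movel(b,Q,speed=.2)
print(F())
s.stroke('R',.025)
s.stroke('L',.03)
print(read_ft_force(),read_finger_gap())
snap("top","top2",(150,130,440,300),2.7)
E
```

```text
[ 0.39780372 -0.12346802  0.045     ] {'R': -0.2854651846330198, 'L': -0.2742609110602088} {'R': -0.12582671879570897, 'L': 0.12395461408108069}
-0.2650114234092752
R touch yaw -1.9 deg end est 5.7 u {'R': -0.2575, 'L': -0.2823} F [4.4, 4.4, 4.6, 6.3] t 10.7
L touch yaw 3.8 deg end est -5.2 u {'R': -0.2671, 'L': -0.2443} F [3.6, 4.5, 4.1, 4.9] t 15.2
[-5.02650393  3.01252196 -1.16561775] -0.00015259971534168555
```

View pics/top2.png

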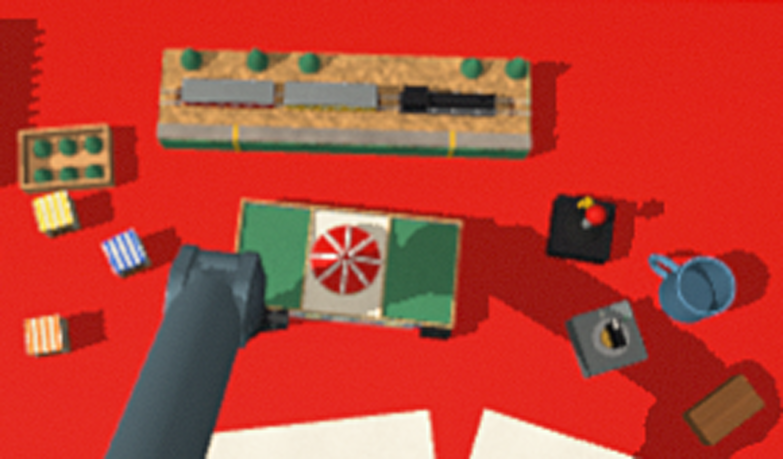

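The module is moving forward with a small swing, and the yellow stall has been knocked towards the tree box. I'll carry on pushing.

```bash
python3 - <<'E'
import re
s=open("push.py").read()
s=s.replace("y0=s.yaw(); u=s.u[side]; end=u+d","y0=s.yaw(); u=s.u[side]\n        if d is None: d=max(.006,min((.11-y0 if side=='R' else .11+y0)*.25/1.18, -.172-u))\n        end=u+d").replace("s.u[o]-=.32","s.u[o]-=.18")
open("push.py","w").write(s)
E
python3 - <<'E'
from push import *
s=P()
for side in 'RLRLR': s.stroke(side,None)
im=read_camera("top")
for nme in ("module","bumper_right"): 
    print(nme,[(round(d["confidence"],2),at_z("top",d["at"],.0 if nme=="module" else .027).round(3)) for d in tip_of("top",nme)[:2]])
E
```

```text
R touch yaw -4.0 deg end est 6.3 u {'R': -0.2236, 'L': -0.2511} F [4.9, 5.4, 4.0, 4.2, 5.6] t 19.8
L touch yaw 6.2 deg end est -6.3 u {'R': -0.2319, 'L': -0.2044} F [4.3, 4.9, 4.4, 4.9, 5.0, 4.7] t 24.2
R touch yaw -6.2 deg end est 6.3 u {'R': -0.1852, 'L': -0.2127} F [5.0, 3.8, 4.0, 3.8, 4.4, 5.4] t 28.6
L touch yaw 5.6 deg end est -4.6 u {'R': -0.192, 'L': -0.172} F [4.2, 4.2, 4.1, 3.8, 4.1] t 32.9
R touch yaw -4.5 deg end est 0.8 u {'R': -0.172, 'L': -0.1755} F [5.5, 5.4, 6.3] t 36.3
module [(0.97, array([ 0.62 , -0.005])), (0.16, array([ 0.631, -0.019]))]
bumper_right []
```

Run:
```python
from push import *
s=P()
for side in 'LRLRL': s.stroke(side,.025,fmax=18,step=.002)
p0=np.array(read_eef_pos())
u=(p0[:2]-LO)@n; v=(p0[:2]-LO)@t
movel(W(u-.03,v),speed=.2); movel(W(u-.03,v)+[0,0,.1],speed=.3)
move_ptp((.50,0,.40),Q)
im,p=snap("wrist","w3",(90,110,480,340),2)
for nme in ("layout","module","bumper_left","bumper_right"): print(nme,[(np.round(d["at"],1).tolist(),round(d["confidence"],2),at_z("wrist",d["at"],.027 if "b" in nme else 0,p).round(3).tolist()) for d in tip_of("wrist",nme)[:2]])
print(read_time_s())
```

```text
L touch yaw 0.7 deg end est -5.3 u {'R': -0.176, 'L': -0.153} F [6.5, 6.7, 6.8, 6.2, 5.4, 6.0, 5.7, 9.5, 14.2, 16.5, 18.5] t 41.7
R touch yaw -5.1 deg end est 0.8 u {'R': -0.1535, 'L': -0.157} F [6.9, 7.7, 7.4, 7.5, 6.6, 6.5, 7.0, 9.0, 11.5, 16.3, 18.2] t 47.0
L touch yaw 2.4 deg end est -0.8 u {'R': -0.1556, 'L': -0.152} F [6.1, 6.9, 11.1, 13.9, 17.3, 19.6] t 50.5
R touch yaw -2.4 deg end est 0.3 u {'R': -0.1526, 'L': -0.1538} F [6.1, 10.7, 12.3, 15.3, 18.9] t 53.8
L touch yaw 1.9 deg end est -0.3 u {'R': -0.1541, 'L': -0.1528} F [9.6, 12.9, 16.1, 18.9] t 56.8
layout [([360.9, 198.0], 0.56, [0.567, 0.132])]
module [([276.3, 244.4], 0.68, [0.646, -0.005])]
bumper_left [([360.1, 198.1], 0.65, [0.559, 0.124])]
bumper_right [([195.3, 195.2], 0.63, [0.552, -0.127]), ([277.3, 238.9], 0.26, [0.625, -0.003])]
58.9917
```

View pics/w3.png

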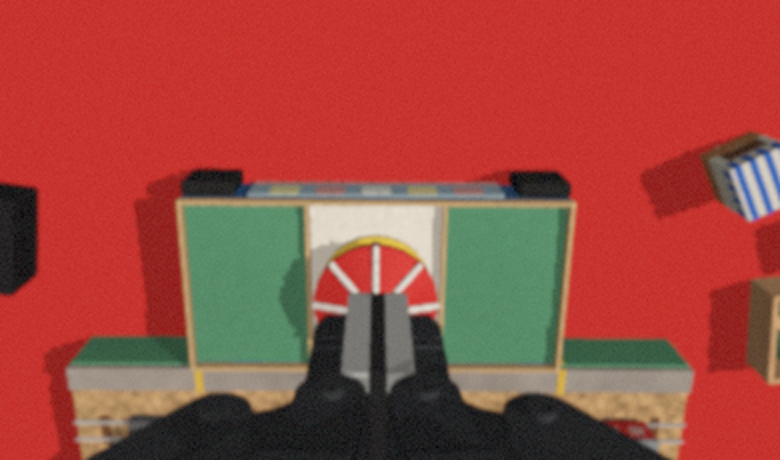

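The module sits against the layout, with its front corners at crop (190,366) and (562,369) and the yellow marks at (199,380) and (562,380). I'll check that numerically and locate the stalls.

Run:
```python
from h import *
p=camera_params("wrist")
for c,z in (((188,366),.058),((564,369),.058),((178,203),.058),((576,204),.058),((70,369),.05),((692,372),.05),((199,372),.05),((562,372),.05)): print(c,at_z("wrist",np.array(c)/2+[90,110],z,p).round(4))
move_gripper(.085); move_ptp((.47,.33,.36),down(np.pi))
im,p=snap("wrist","w4")
for k in "1234":
    print(k,[(np.round(d["at"],1).tolist(),round(d["confidence"],2),at_z("wrist",d["at"],.025,p).round(3).tolist()) for d in tip_of("wrist",f"stall{k}_mid")[:3]])
print(read_time_s())
```

```text
(188, 366) [ 0.7029 -0.152 ]
(564, 369) [0.7091 0.1434]
(178, 203) [ 0.5686 -0.1463]
(576, 204) [0.573  0.1427]
(70, 369) [ 0.7091 -0.2491]
(692, 372) [0.7178 0.248 ]
(199, 372) [ 0.7133 -0.1464]
(562, 372) [0.7168 0.1444]
1 []
2 [([250.5, 225.4], 0.83, [0.563, 0.285]), ([307.6, 294.4], 0.71, [0.678, 0.371])]
3 [([316.8, 255.0], 0.9, [0.61, 0.383])]
4 [([319.5, 143.6], 0.91, [0.446, 0.382])]
61.2917
```

View pics/w4.png

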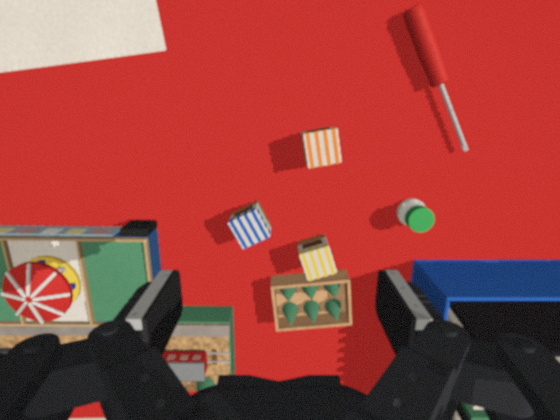

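The wrist view shows orange at (322,148), blue at (250,226) and yellow at (318,258), which nearly touches the tree box. I'll zoom in on the front seam and on the stalls.

Run:
```python
import cv2,numpy as np
a=cv2.imread("pics/w3.png")[345:400,170:300]; b=cv2.imread("pics/w3.png")[345:400,470:600]
a=cv2.resize(np.hstack([a,b]),(780,165),interpolation=cv2.INTER_CUBIC)
c=cv2.resize(cv2.imread("pics/w4.png")[115:285,220:350],None,fx=2.5,fy=2.5,interpolation=cv2.INTER_CUBIC)
o=np.zeros((600,780,3),np.uint8); o[:165]=a; o[170:170+c.shape[0],:c.shape[1]]=c; cv2.imwrite("pics/z5.png",o)
```

```text
(no output)
```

View pics/z5.png

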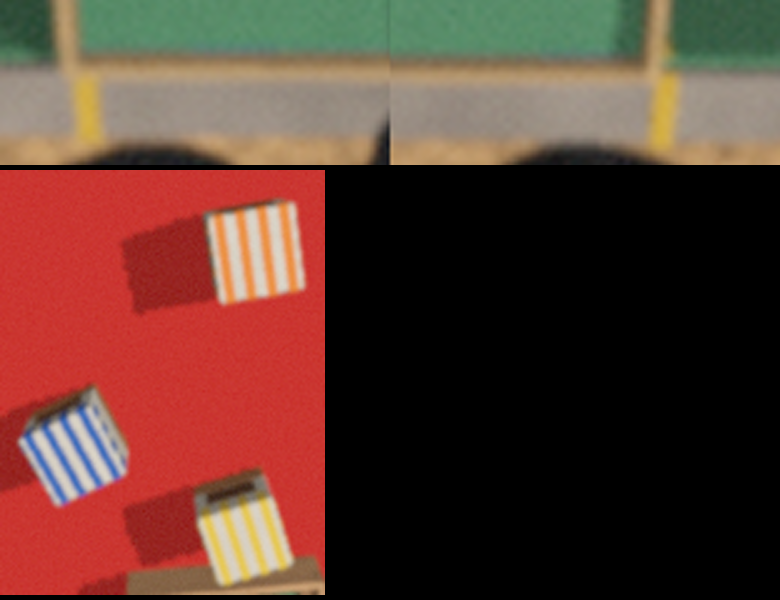

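The front fence butts straight onto the grey layout edge at both marks, so the module is flush. Now the stall poses, then pick and place.

```bash
cat > stall.py <<'E'
from h import *
MC=np.array([.639,-.003]); MY=-.017
Rm=np.array([[np.cos(MY),-np.sin(MY)],[np.sin(MY),np.cos(MY)]])
def pick_place(c,yaw,slot):
    qa=down(np.pi+yaw); c=np.array(c)
    move_gripper(.085)
    move_ptp([*c,.14],qa); movel([*c,.036],qa,speed=.2)
    move_gripper(0,40); g=read_finger_gap(); print("gap",g)
    if g<.04: raise SystemExit("missed")
    movel([*c,.2],speed=.3)
    d=MC+Rm@np.array(slot); qb=down(np.pi+MY)
    move_ptp([*d,.2],qb); movel([*d,.105],speed=.3); movel([*d,.0885],speed=.06)
    print("F",np.round(read_ft_force(),1))
    move_gripper(.058); movel([*d,.2],speed=.3); print(read_time_s())
E
python3 - <<'E'
from stall import *
import json
p=camera_params("wrist"); out={}
for k,c in dict(o=[(205,213),(295,202),(305,290),(220,303)],b=[(20,437),(97,403),(128,472),(60,505)],y=[(198,515),(270,493),(292,565),(220,585)]).items():
    w=np.array([at_z("wrist",(220+a/2.5,115+(b-170)/2.5),.05,p) for a,b in c])
    s=[w[(i+1)%4]-w[i] for i in range(4)]
    a=[np.arctan2(v[1],v[0]) for v in s]
    yaw=np.angle(np.mean(np.exp(4j*np.array(a))))/4
    out[k]=(w.mean(0).round(4).tolist(),yaw); print(k,w.mean(0).round(4),np.degrees(yaw),[round(float(np.linalg.norm(v)),3) for v in s])
json.dump(out,open("stalls.json","w"))
pick_place(*out['o'],(.035,.1))
E
```

```text
o [0.4476 0.3843] 8.819737275987698 [0.045, 0.045, 0.044, 0.047]
b [0.5578 0.2889] 25.147353539835045 [0.047, 0.043, 0.043, 0.046]
y [0.6101 0.3837] 17.560252983702856 [0.042, 0.047, 0.043, 0.046]
gap 0.04374511712945329
F [ 0.1  0.6 -0.6]
67.325
```

Run:
```python
from stall import *
import json
s=json.load(open("stalls.json"))
pick_place(*s['b'],(-.035,.1))
move_ptp((.47,.30,.36),down(np.pi)); read_camera("wrist"); p=camera_params("wrist")
d=tip_of("wrist","stall3_mid"); print([(round(a["confidence"],2),at_z("wrist",a["at"],.025,p).round(3)) for a in d[:2]])
pick_place(*s['y'],(0,-.1))
move_gripper(.085)
move_ptp((.50,0,.40),down(np.pi))
snap("wrist","w6"); print(read_time_s())
```

```text
gap 0.043517833866021476
F [-0.5 -0.3 -0.9]
72.9833
[]
gap 0.04357586114062626
F [ 0.2 -0.4 -0.7]
80.975
82.4417
```

View pics/w6.png

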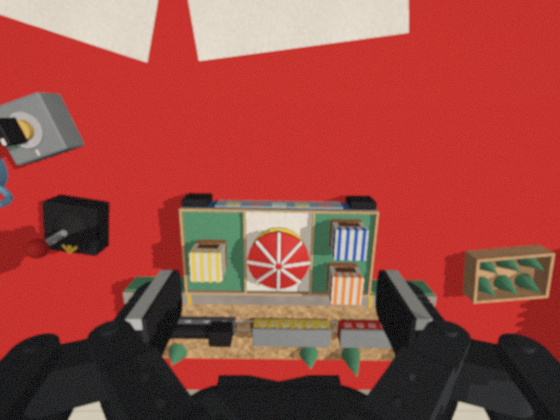

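All three stalls stand on the lawns, the module is still flush, and the tree box has not moved. Next is a close look at the key and joystick.

Run:
```python
from h import *
move_ptp((.47,-.34,.34),down(np.pi))
im,p=snap("wrist","w7",(130,60,410,340),2.1)
import json; json.dump({k:np.array(v).tolist() for k,v in p.items()},open("p7.json","w"))
for n,z in dict(key_grip=.082,joy_pivot=.045,stick_ball=.115).items(): print(n,[(np.round(d["at"],1).tolist(),round(d["confidence"],2),at_z("wrist",d["at"],z,p).round(4).tolist()) for d in tip_of("wrist",n)[:2]])
print(read_time_s())
```

```text
key_grip [([271.1, 158.3], 0.8, [0.4524, -0.3477])]
joy_pivot [([291.7, 263.1], 0.86, [0.6019, -0.3209])]
stick_ball [([295.5, 290.8], 0.86, [0.6029, -0.3191])]
83.95
```

View pics/w7.png

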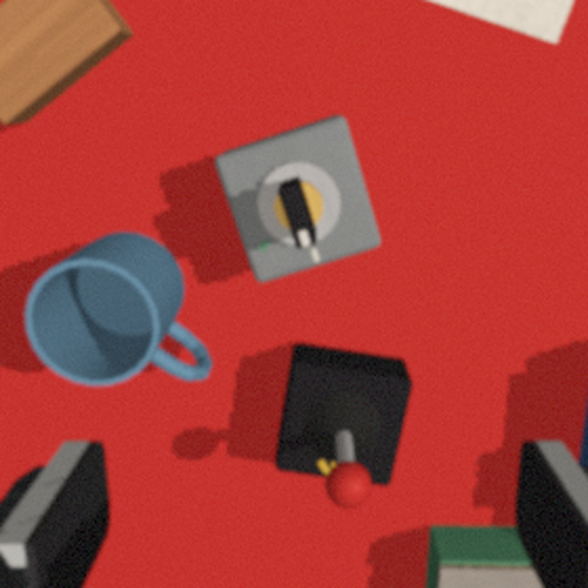

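In the wrist crop, the key's black grip runs from (290,180) to (305,240) on the grey box. The joystick box is near (343,420), with its arrow pointing image-down (+x).

```bash
cat > kj.py <<'E'
from h import *
import json
p7={k:np.array(v) for k,v in json.load(open("p7.json")).items()}
w=lambda c,z: at_z("wrist",np.array(c)/2.1+[130,60],z,p7)
def sq(c,z):
    a=np.array([w(x,z) for x in c]); s=[a[(i+1)%4]-a[i] for i in range(4)]
    return a.mean(0),np.angle(np.mean(np.exp(4j*np.array([np.arctan2(v[1],v[0]) for v in s]))))/4,[round(float(np.linalg.norm(v)),3) for v in s]
E
python3 - <<'E'
from kj import *
print("keybox",sq([(217,158),(345,116),(381,242),(260,283)],.05), "key plate",w((299,203),.055))
a,b=w((290,180),.097),w((305,240),.097); print("key top ends",a,b,(a+b)/2,np.arctan2(*(b-a)[::-1]))
print("joybox",sq([(297,362),(410,377),(390,485),(277,468)],.045),"arrow",w((325,467),.045))
im=cv2.imread("pics/w7.png"); h=cv2.cvtColor(im,cv2.COLOR_BGR2HSV)
# black key blob inside keybox
m=((h[...,2]<60)*255).astype(np.uint8)[165:255,250:330]; n,l,s,c=cv2.connectedComponentsWithStats(m); i=1+np.argmax(s[1:,4])
print("blob",c[i]+[250,165],s[i],cv2.minAreaRect(np.argwhere(l==i)[:,::-1].astype(np.float32)))
for y in (.3,-.8):
  q=inverse_kinematics((.45,-.348,.082),down(np.pi+y)); print(None if q is None else np.round(q,2))
E
```

```text
keybox (array([ 0.45443774, -0.3457586 ]), np.float64(0.3126381101442941), [0.077, 0.076, 0.077, 0.078]) key plate [ 0.45449527 -0.34669085]
key top ends [ 0.43651858 -0.35054357] [ 0.46772957 -0.34288782] [ 0.45212408 -0.34671569] 0.2405410699455685
joybox (array([ 0.60031704, -0.31837301]), np.float64(-0.15340665921916935), [0.073, 0.079, 0.077, 0.077]) arrow [ 0.63164189 -0.33020957]
blob [295.61149653 206.66402379] [  30   15   34   61 1009] ((46.81121826171875, 46.97514343261719), (63.2403564453125, 20.4923095703125), 72.29956817626953)
[ 0.04  0.53  0.67  1.94 -0.44  0.82  2.82]
[-0.08  0.59  0.83  1.95 -0.57  0.86  1.83]
```

Run:
```python
from h import *
c=(.4535,-.3467); y0=.30
move_gripper(.05)
move_ptp([*c,.16],down(y0)); print(np.round(read_qpos(),2)); movel([*c,.083],down(y0),speed=.15)
f0=np.array(read_ft_torque())
move_gripper(0,40); print("gap",read_finger_gap(),np.round(read_ft_force(),1))
P=np.array(read_eef_pos())
for a in np.arange(.15,1.16,.1):
    move_ptp([*c,.083],down(y0-a)); tz=read_ft_torque()[2]-f0[2]; print(round(a,2),round(tz,2),np.round(np.array(read_eef_pos())-P,4))
    if abs(tz)>.5: break
pause(.3)
move_gripper(.08); pause(.6)
movel([*c,.16],speed=.2); print(read_time_s())
```

```text
[-0.37  0.76  1.31  1.91 -0.81  1.15 -0.01]
gap 0.011522091941611147 [-0.7  2.8  6.6]
0.15 -0.04 [-0.      0.0002  0.    ]
0.25 -0.02 [-0.0001  0.0003 -0.    ]
0.35 -0.02 [-0.0001  0.0004  0.    ]
0.45 0.01 [-0.      0.0006  0.    ]
0.55 0.01 [-0.      0.0007 -0.    ]
0.65 0.04 [ 0.      0.0008 -0.    ]
0.75 0.03 [ 0.      0.0009 -0.    ]
0.85 0.02 [ 0.0001  0.0011 -0.    ]
0.95 0.13 [ 0.0002  0.0012 -0.    ]
1.05 0.7 [0.0003 0.0013 0.    ]
92.0917
```

The key reached its stop, where the torque jumped. I'll check that it sprang back while moving to the joystick.

Run:
```python
from h import *
move_ptp((.47,-.34,.34),down(0))
im,p=snap("wrist","w8",(60,60,500,400),1.7)
for n,z in dict(key_grip=.082,joy_pivot=.045,stick_ball=.115).items(): print(n,[(np.round(d["at"],1).tolist(),round(d["confidence"],2),at_z("wrist",d["at"],z,p).round(4).tolist()) for d in tip_of("wrist",n)[:2]])
```

```text
key_grip [([286.2, 183.7], 0.63, [0.4586, -0.348])]
joy_pivot [([262.9, 52.6], 0.95, [0.6018, -0.3216])]
stick_ball [([256.9, 40.0], 0.7, [0.603, -0.3193])]
```

View pics/w8.png

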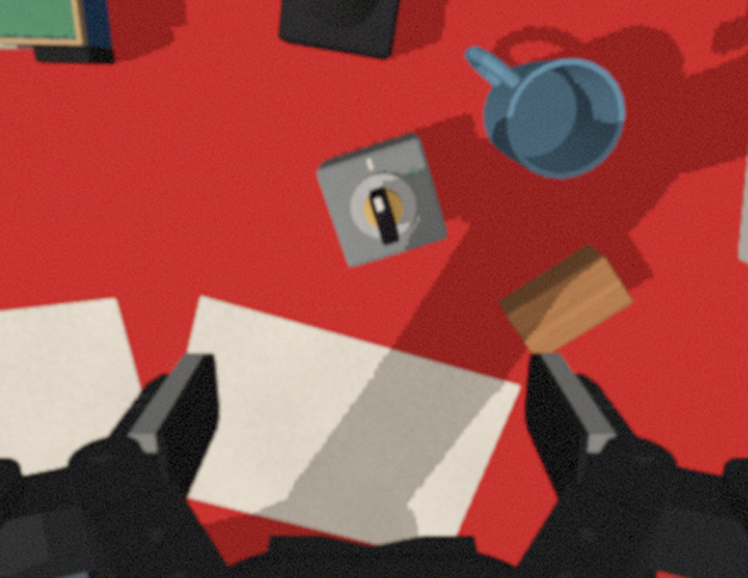

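The key is back at rest, in line with its box, with the white marker pointing at the box's index. Now the joystick.

Run:
```python
from h import *
c=np.array([.6018,-.3200]); y=-.155; q=down(y); d=np.array([np.cos(y),np.sin(y)])
P=lambda a:[*(c+.07*np.sin(a)*d),.045+.07*np.cos(a)]
move_gripper(.06)
move_ptp([*c,.2],q); movel(P(0),q,speed=.15)
move_gripper(0,20); print("gap",read_finger_gap(),np.round(read_ft_force(),1))
for a in (.14,.28,.40): movel(P(a),speed=.06)
f=np.array(read_ft_force()); print("gap",read_finger_gap(),"F along/side/z",(f[:2]@d).round(2),(f[0]*-d[1]+f[1]*d[0]).round(2),f[2].round(2))
print(np.round(np.array(read_eef_pos())-P(.40),4))
pause(1.2); snap("scene","s9",(150,100,310,220),4.5); pause(1.1)
move_gripper(.07); pause(.5)
e=np.array(read_eef_pos()); movel(e+[0,0,.12],speed=.2)
move_ptp((.47,-.2,.36),down(0)); snap("top","t9",(100,110,440,310),2.3); print(read_time_s())
```

```text
gap 0.024185356607753526 [-0.2  0.6  4.2]
gap 0.024352193818757098 F along/side/z -1.45 -0.62 5.73
[-0.0002 -0.0007  0.0006]
101.3167
```

View pics/s9.png

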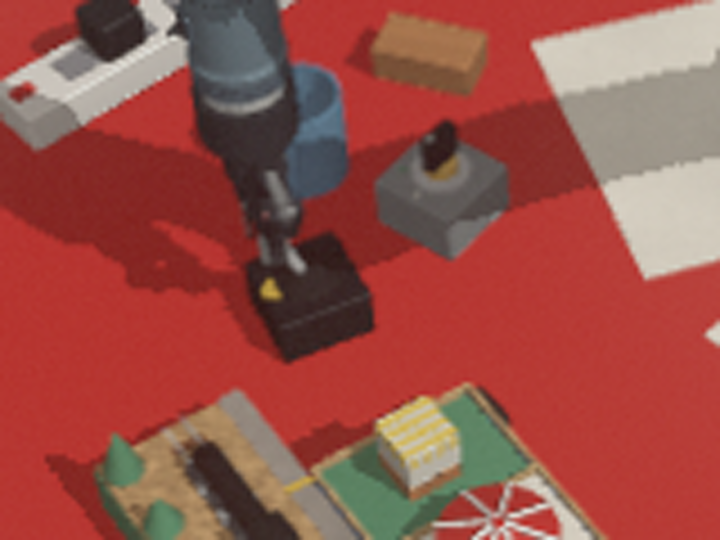

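View pics/t9.png

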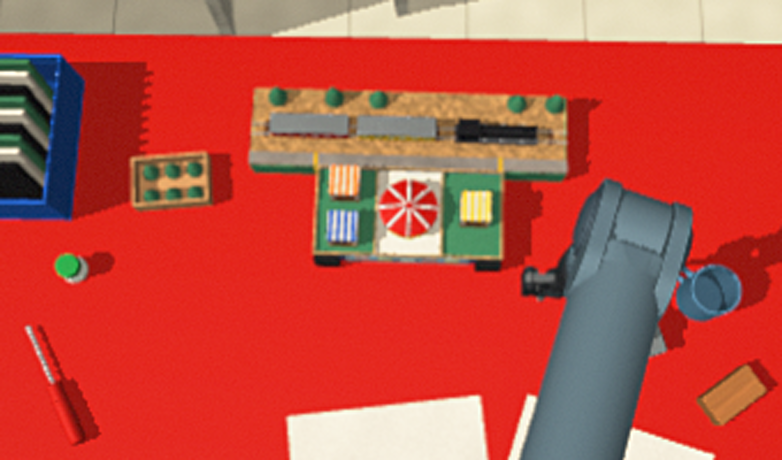

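The scene crop shows the stick held over towards the arrow at (270,290). The top view shows three stalls upright, the module flush and everything else in place. Handing in.

```bash
python3 -c "
from bench import *
print(sign_off())"
```

```text
the job is handed in; nothing more can be done
None
```

I handed the job in after about 101 s: the module is flush at the marks, the three stalls present (no red one) are upright on the lawns, the key was turned to its stop and seen back at rest, and the joystick was held over the arrow for just over 2 s and let go, though I took no close look at the stick afterwards.

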